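Put the mixed-up jar lids right

ROBOT

A 7-joint arm with a two-finger parallel gripper is mounted at the origin on the work surface. World frame = base frame: x ahead of the robot, y to its left, z up, the work surface at z = 0. Lengths are in m, angles in rad, forces in N, time in s.
With the tool pointing down it reaches from about 0.4 to 0.85 m from the base axis. Payload 10.4 kg.
Tool frame: the origin (TCP) lies on the centre line of the jaws, within the pads' length; the fingertips stand 8 mm ahead of it and the grasp point (between the pads) lies 11 mm behind it (r.finger_overhang is the distance from the TCP to the fingertips, in m); z points along the fingers, y is the line along which they close (so a half turn about z gives the same grasp; the last joint's range is limited). The gripper opens to 87 mm and grips with 3 to 60 N. Pads are 19 mm wide; open, the fingers measure 117 mm over their backs; the gripper's body (75 mm by 190 mm) begins 51 mm behind the grasp point.
Start: joints at [-1.32, 0.332, -0.065, 1.46, 0.022, 1.35, -0.088], TCP at [0.169, 0.602, 0.209] pointing down, gripper open.
Joint ranges: [-2.6, 2.6], [-0.5, 2.12], [-1.47, 1.34], [0.16, 2.42], [-1.27, 4.41], [0.06, 2.06], [-2.6, 2.6]. Speed limits (rad/s): [2.22, 2.22, 2.79, 2.79, 3.14, 3.14, 3.14].

INTERFACE

Orientations are given as a unit quaternion [x, y, z, w].
In Python, from bench import r, vision gives the robot as it stands.
- The arm moves only by the tool drive_tool, never from a script. Its argument "series" is a list of rows, each a list of 2 entries, a list of its own where there are three numbers: the shift along the world's x, y, z in cm, then the turn about the world's z in degrees. A call has exactly 10 rows; each row shifts and turns the commanded pose from where the row before left it; what a row does not reach is not made up. A row lasts 1/8 s, in which the tool goes at most 62.5 mm and 10.7 degrees, less where a joint would pass 70% of its speed; a pose out of reach is approached as far as the arm can. A call with a gripper value outside its range is refused whole. "hand" is the closure, from 0 (fully open) to 1 (shut), set as the call begins (left out, the last holds). The fingers move at their own pace and stop on an object; "newtons" is the grip in N (left out, the last holds). Time passes only in rows, so rows that do not move let the fingers close, or fill a call up. It gives the time, the measured TCP pose, the force, the opening and the grip force at its end, in the units of the state.
- r.read_state(): the state, without advancing time (a new reading comes with each control period).
- vision.camera(name): name is "side" or "top" or "wrist"; returns a dict with "color" (384x512x3 uint8, red, green, blue), "intrinsics" (3x3 intrinsics, pixels), "R" (3x3) and "t" (3): a world point X has camera coordinates R X + t; the wrist camera has in their place "mount" (4x4, takes a point from camera to tool coordinates, whose origin is the TCP and whose axes are the flange's). Camera axes: x right, y down, z forward; pixel columns grow to the right and rows downward; lengths in m; the calibration is good to about 2 mm. A picture is of the moment at which its call begins: read the wrist's pose just before it. There is no depth.
- r.close_job(): hands the job in; it is judged then, once.
The state is a dict: "time": time; "joint_positions": joint angles; "joint_vel": joint speeds; "joint_torque": joint torques, N m; "ee_pos": TCP position; "eef_rot": TCP orientation; "ft_force": force on the tool from outside, world axes, zero at the start; "torque": the same for the moment, N m; "width": finger opening in m; "grip_force": force on a finger pad.
Only numpy, scipy, OpenCV 4.12 (cv2) and the standard library are available. Lean on these libraries where they do the work, as an engineer would, in place of code of your own. Each camera call takes 0.05 s, during which the arm holds its last target. There are 200 camera calls.

TASK

The lids of the three storage jars on the kitchen table have been mixed up: change them round so that every jar is closed by the lid of its own colour, properly seated. The lids go over food, so rest one on the round wooden board while you change them and never lay one on the bare worktop. Set the lids down gently, leave the jars standing where they are, and do not disturb the camera, the speaker or the power adapter.

Things in the scene. Friction and masses are not known exactly. Their poses are not given: they have to be found in the camera images.
- lid_red: the red glazed stoneware lid, loose, about 0.17 kg. Round about its z axis (up). Origin: centre of its underside. From the bottom up: a white tapered plug 10 mm deep (58 mm across at the bottom, 68 mm at the top), a coloured flange 92 mm across from 10 to 18 mm, and a straight pale wooden knob 30 mm across from 18 to 48 mm, by which it is lifted. All three lids are the same shape and fit every jar.
- lid_blue: the blue glazed stoneware lid, loose, about 0.17 kg. Round about its z axis (up). Origin: centre of its underside. From the bottom up: a white tapered plug 10 mm deep (58 mm across at the bottom, 68 mm at the top), a coloured flange 92 mm across from 10 to 18 mm, and a straight pale wooden knob 30 mm across from 18 to 48 mm, by which it is lifted. All three lids are the same shape and fit every jar.
- lid_yellow: the yellow glazed stoneware lid, loose, about 0.17 kg. Round about its z axis (up). Origin: centre of its underside. From the bottom up: a white tapered plug 10 mm deep (58 mm across at the bottom, 68 mm at the top), a coloured flange 92 mm across from 10 to 18 mm, and a straight pale wooden knob 30 mm across from 18 to 48 mm, by which it is lifted. All three lids are the same shape and fit every jar.
- jar_red: the red glazed stoneware storage jar, 110 mm tall to its rim, loose, upright, 0.75 kg. Round about z (up). Origin: centre of its underside. Belly 120 mm across, neck 88 mm across outside, mouth 76 mm inside. A seated lid has its plug in the mouth with 4 mm of play all round and rests its flange on the rim, the lid's origin then 100 mm above the jar's. At the start a lid of another colour is on it.
- jar_blue: the blue glazed stoneware storage jar, 130 mm tall to its rim, loose, upright, 0.75 kg. Round about z (up). Origin: centre of its underside. Belly 120 mm across, neck 88 mm across outside, mouth 76 mm inside. A seated lid has its plug in the mouth with 4 mm of play all round and rests its flange on the rim, the lid's origin then 120 mm above the jar's. At the start a lid of another colour is on it.
- jar_yellow: the yellow glazed stoneware storage jar, 150 mm tall to its rim, loose, upright, 0.75 kg. Round about z (up). Origin: centre of its underside. Belly 120 mm across, neck 88 mm across outside, mouth 76 mm inside. A seated lid has its plug in the mouth with 4 mm of play all round and rests its flange on the rim, the lid's origin then 140 mm above the jar's. At the start a lid of another colour is on it.
- board: round flat wooden board, loose, 140 mm across and 15 mm thick, lying on the worktop; empty at the start: the free spot for a lid. Origin: centre of its underside.
- camera: bystander: white home security camera, 74 mm across and 115 mm tall, ball head with a black face. Origin: centre of its underside.
- speaker: bystander: grey upright cylindrical loudspeaker, 72 mm across and 118 mm tall. Origin: centre of its underside.
- adapter: bystander: white plug-in power adapter lying on the worktop, 48 x 48 x 28 mm with two steel pins. Origin: centre of its underside.
There are look-alikes about, which are no part of the job. Of the things that look like the lid_blue, the larger one is meant.

How it is judged:
On the way:
1. a lid rests, released, on the wooden board (((horizontal distance between lid_red and board below 0.06 m and z of lid_red in the frame of board below 0.019 m and contact force between lid_red and the fingers below 0.1 N and linear speed of lid_red below 0.02 m/s) or (horizontal distance between lid_blue and board below 0.06 m and z of lid_blue in the frame of board below 0.019 m and contact force between lid_blue and the fingers below 0.1 N and linear speed of lid_blue below 0.02 m/s) or (horizontal distance between lid_yellow and board below 0.06 m and z of lid_yellow in the frame of board below 0.019 m and contact force between lid_yellow and the fingers below 0.1 N and linear speed of lid_yellow below 0.02 m/s))), for 0.2 s.
At the end, for the whole second after the job is handed in: Each lid is seated on the jar of its own colour: centred within 8 mm, its height on the jar within 4 mm of seated, lid and jar upright within 0.06 rad, all at rest (horizontal distance between lid_red and jar_red below 0.008 m and z of lid_red in the frame of jar_red between 0.096 and 0.104 m and angle between each of lid_red, jar_red, lid_blue, jar_blue, lid_yellow, jar_yellow's own z axis and vertical below 0.06 rad and linear speed of each of lid_red, jar_red, lid_blue, jar_blue, lid_yellow, jar_yellow below 0.02 m/s and horizontal distance between lid_blue and jar_blue below 0.008 m and z of lid_blue in the frame of jar_blue between 0.116 and 0.124 m and horizontal distance between lid_yellow and jar_yellow below 0.008 m and z of lid_yellow in the frame of jar_yellow between 0.136 and 0.144 m); the robot touches nothing.
It fails at once if a lid lies on the bare worktop (height (world z) of any of lid_red, lid_blue, lid_yellow below 0.01 m).
It fails at once if a lid is dropped (falls free of the fingers by more than about 15 mm) ((linear speed of lid_red above 0.55 m/s and contact force between lid_red and the fingers below 0.1 N) or (linear speed of lid_blue above 0.55 m/s and contact force between lid_blue and the fingers below 0.1 N) or (linear speed of lid_yellow above 0.55 m/s and contact force between lid_yellow and the fingers below 0.1 N)).
It fails at once if a lid is banged down (over 60 N on a jar or the board) (contact force between any of lid_red, lid_blue, lid_yellow and jar_red above 60 N or contact force between any of lid_red, lid_blue, lid_yellow and jar_blue above 60 N or contact force between any of lid_red, lid_blue, lid_yellow and jar_yellow above 60 N or contact force between any of lid_red, lid_blue, lid_yellow and board above 60 N).
It fails at once if a jar is tipped (over 0.25 rad) or shoved more than 30 mm (angle between any of jar_red, jar_blue, jar_yellow's own z axis and vertical above 0.25 rad or distance of any of jar_red, jar_blue, jar_yellow from where it was at the start of the episode above 0.03 m).
It fails at once if the camera, speaker or adapter is shoved more than 30 mm or knocked over (distance of any of camera, speaker, adapter from where it was at the start of the episode above 0.03 m or angle between any of camera, speaker, adapter's own z axis and vertical above 0.5 rad).
It also fails if it takes over 120 s, if anything falls off the work surface, if the arm or the gripper's body presses on something with over 40 N, if the wrist force passes 120 N, or if a joint passes its speed limit or range.

## Working session

There is one attempt and no reset: what is moved stays moved. The work goes in short steps, Python scripts to look and compute and a tool call to move; the robot and the scene stay as the last step left them, time stands still between calls to the robot, and variables do not carry over. Pictures are saved under pics/ and viewed, at most 14 in all, crops included, and the job is handed in when it is done.

Besides the shell and the picture viewer there is one more tool, called after "Call:" as name(argument=value, ...) on one line, values as JSON. drive_tool: Moves the arm, as the interface text tells. Its arguments: {"type":"object","properties":{"series":{"type":"array"},"hand":{"type":"number"},"newtons":{"type":"number"}},"required":["series"]}

```bash
mkdir -p pics
python3 - <<'E'
from bench import r, vision
import cv2, json, numpy as np
s=r.read_state(); print({k:np.round(v,3).tolist() for k,v in s.items()}, r.finger_overhang)
for n in ("side","top"):
    c=vision.camera(n); cv2.imwrite(f"pics/{n}0.png",c["color"][...,::-1]); np.savez(f"{n}0.npz",**c)
    print(n,np.round(c["intrinsics"],1).tolist(),np.round(c["R"],3).tolist(),np.round(c["t"],3).tolist())
E
```

```text
{'time': 0.0, 'joint_positions': [-1.32, 0.333, -0.065, 1.461, 0.022, 1.35, -0.088], 'joint_vel': [0.002, -0.003, -0.001, -0.001, -0.002, -0.001, -0.001], 'joint_torque': [0.0, -62.324, 0.025, -38.992, -0.061, 0.039, 0.0], 'ee_pos': [0.169, 0.601, 0.208], 'eef_rot': [0.136, 0.991, -0.001, -0.0], 'ft_force': [-0.194, 0.014, 0.15], 'torque': [0.016, 0.036, -0.031], 'grip_force': 0.0, 'width': 0.088} 0.008
side [[452.1, 0.0, 260.0], [0.0, 452.1, 194.5], [0.0, 0.0, 1.0]] [[0.859, -0.512, -0.003], [-0.335, -0.557, -0.76], [0.388, 0.654, -0.65]] [-0.477, 0.232, 1.042]
top [[372.8, 0.0, 258.3], [0.0, 372.8, 192.7], [0.0, 0.0, 1.0]] [[-0.003, -1.0, 0.0], [-0.992, 0.003, -0.126], [0.126, -0.001, -0.992]] [-0.036, 0.536, 0.949]
```

View pics/side0.png

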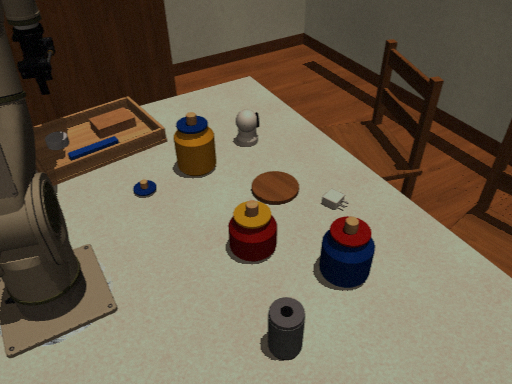

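View pics/top0.png

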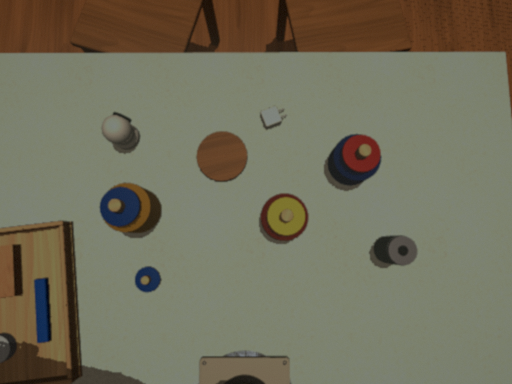

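The top picture shows a blue lid on the yellow jar (115,206), a yellow lid on the red jar (287,216) and a red lid on the blue jar (365,151). The board is at (222,156), the camera at (117,129), the adapter at (272,116) and the speaker at (402,250). There are two candidates for lid_blue: the small disc with a knob lying on the worktop (top 148,279; side 145,188), and the lid on the yellow jar (top 115,206; side 191,118). The one on the jar is larger and sits on a jar, so it is the one meant.

```bash
cat > h.py <<'E'
import cv2, numpy as np
def tri(cs, ps):
    P=[c["intrinsics"]@np.c_[c["R"],c["t"]] for c in cs]
    X=cv2.triangulatePoints(P[0],P[1],np.float64(ps[0]).reshape(2,1),np.float64(ps[1]).reshape(2,1)); X=(X[:3]/X[3]).ravel()
    e=max(np.linalg.norm((p@np.r_[X,1])[:2]/(p@np.r_[X,1])[2]-q) for p,q in zip(P,ps)); return X,e
def onplane(c,p,z):
    d=c["R"].T@np.linalg.inv(c["intrinsics"])@[p[0],p[1],1]; o=-c["R"].T@c["t"]; return o+d*(z-o[2])/d[2]
def proj(c,X): q=c["intrinsics"]@(c["R"]@X+c["t"]); return q[:2]/q[2]
def mask(c,col,seed,rad):
    h=cv2.cvtColor(c["color"],cv2.COLOR_RGB2HSV).astype(int); H,S,V=h[...,0],h[...,1],h[...,2]
    m={"red":((H<6)|(H>172))&(S>150)&(V>110),"blue":(H>105)&(H<130)&(S>150)&(V>40),"yellow":(H>20)&(H<35)&(S>150)&(V>90),"wood":(H>8)&(H<26)&(S>50)&(S<165)&(V>120)}[col]
    d=np.zeros(m.shape,np.uint8); cv2.circle(d,tuple(int(v) for v in seed),rad,1,-1)
    n,l,st,ce=cv2.connectedComponentsWithStats((m&(d>0)).astype(np.uint8))
    k=1+np.argmax(st[1:,4]); return l==k
def hullc(m):
    pts=np.argwhere(m)[:,::-1].astype(np.float32); h=cv2.convexHull(pts); M=cv2.moments(h); return np.array([M["m10"]/M["m00"],M["m01"]/M["m00"]]),cv2.boundingRect(h)
E
python3 - <<'E'
from h import *
S=dict(np.load("side0.npz"));T=dict(np.load("top0.npz"))
for col,s,t in (("blue",(191,125),(115,206)),("yellow",(252,215),(287,216)),("red",(351,230),(365,151))):
    a,ba=hullc(mask(S,col,s,28)); b,bb=hullc(mask(T,col,t,28))
    print(col,"flange",a.round(1),ba,b.round(1),bb,*[np.round(v,4) for v in tri((S,T),(a,b))])
    a,ba=hullc(mask(S,"wood",(s[0],s[1]-8),14)); b,bb=hullc(mask(T,"wood",t,12))
    print("  knob",a.round(1),ba,b.round(1),bb,*[np.round(v,4) for v in tri((S,T),(a,b))])
for n,p,z in (("board",(222,156),.015),("cam",(117,129),.1),("adapter",(272,116),.03),("spk",(402,250),.118)): print(n,onplane(T,p,z).round(3))
print("board tri",tri((S,T),((275.5,186),(222,156))))
cs=[cv2.resize(v["color"][y:y+100,x:x+130,::-1],(390,300),interpolation=cv2.INTER_CUBIC) for v,x,y in((S,125,100),(T,70,195),(S,220,185),(S,295,205))]
cv2.imwrite("pics/crop.png",np.vstack([np.hstack(cs[:2]),np.hstack(cs[2:])]))
E
```

```text
blue flange [191.6 123.7] (177, 116, 30, 16) [119.5 206.3] (101, 188, 38, 37) [0.4913 0.2824 0.153 ] 0.498
  knob [190.1 114. ] (185, 112, 12, 5) [114.  204.5] (109, 200, 11, 10) [0.4914 0.2833 0.1848] 0.038Traceback (most recent call last):
  File "<stdin>", line 4, in <module>
  File "h.py", line 16, in hullc
    pts=np.argwhere(m)[:,::-1].astype(np.float32); h=cv2.convexHull(pts); M=cv2.moments(h); return np.array([M["m10"]/M["m00"],M["m01"]/M["m00"]]),cv2.boundingRect(h)
                                                                                                             ~~~~~~~~^~~~~~~~~
ZeroDivisionError: float division by zero
```

```bash
sed -i 's/    n,l,st,ce/    if not (m\&(d>0)).any(): return d>0\n    n,l,st,ce/' h.py
python3 - <<'E'
from h import *
S=dict(np.load("side0.npz"));T=dict(np.load("top0.npz"))
for n,c,pp in (("S",S,((191,114),(252,204),(252,208),(252,215),(351,219),(351,225),(351,235))),("T",T,((114,205),(119,206),(287,216),(287,226),(365,151),(359,151),(355,160)))):
    h=cv2.cvtColor(c["color"],cv2.COLOR_RGB2HSV); print(n,[(p,h[p[1],p[0]].tolist()) for p in pp])
for col,s,t in (("blue",(191,125),(115,206)),("yellow",(252,215),(287,216)),("red",(351,230),(365,151))):
  try:
    a,ba=hullc(mask(S,col,s,28)); b,bb=hullc(mask(T,col,t,28))
    print(col,"flange",a.round(1),ba,b.round(1),bb,*[np.round(v,4) for v in tri((S,T),(a,b))])
    a,ba=hullc(mask(S,"wood",(s[0],s[1]-8),14)); b,bb=hullc(mask(T,"wood",t,12))
    print("  knob",a.round(1),ba,b.round(1),bb,*[np.round(v,4) for v in tri((S,T),(a,b))])
  except Exception as e: print(e)
for n,p,z in (("board",(222,156),.015),("cam",(117,129),.1),("adapter",(272,116),.03),("spk",(402,250),.118)): print(n,onplane(T,p,z).round(3))
print("board tri",tri((S,T),((275.5,186),(222,156))))
cs=[cv2.resize(v["color"][y:y+100,x:x+130,::-1],(390,300),interpolation=cv2.INTER_CUBIC) for v,x,y in((S,125,100),(T,70,195),(S,220,185),(S,295,205))]
cv2.imwrite("pics/crop.png",np.vstack([np.hstack(cs[:2]),np.hstack(cs[2:])]))
E
```

```text
S [((191, 114), [17, 137, 164]), ((252, 204), [19, 131, 162]), ((252, 208), [15, 154, 88]), ((252, 215), [15, 160, 67]), ((351, 219), [17, 137, 160]), ((351, 225), [15, 152, 109]), ((351, 235), [2, 239, 111])]
T [((114, 205), [24, 106, 125]), ((119, 206), [22, 113, 120]), ((287, 216), [25, 101, 126]), ((287, 226), [27, 162, 126]), ((365, 151), [25, 105, 124]), ((359, 151), [19, 122, 98]), ((355, 160), [2, 182, 112])]
blue flange [191.6 123.7] (177, 116, 30, 16) [119.5 206.3] (101, 188, 38, 37) [0.4913 0.2824 0.153 ] 0.498
  knob [190.1 114. ] (185, 112, 12, 5) [114.  204.5] (109, 200, 11, 10) [0.4914 0.2833 0.1848] 0.038
float division by zero
red flange [350.4 230.4] (331, 217, 40, 28) [353.2 156.7] (344, 141, 22, 29) [ 0.6226 -0.2737  0.1216] 4.5406
  knob [352.7 220. ] (346, 215, 14, 11) [364.9 149.4] (360, 145, 11, 10) [ 0.6207 -0.2848  0.1667] 0.5844
board [0.64  0.061 0.015]
cam [0.69  0.317 0.1  ]
adapter [ 0.747 -0.075  0.03 ]
spk [ 0.388 -0.377  0.118]
board tri (array([0.64277644, 0.06083301, 0.0097208 ]), np.float64(0.7923351621891073))
```

View pics/crop.png

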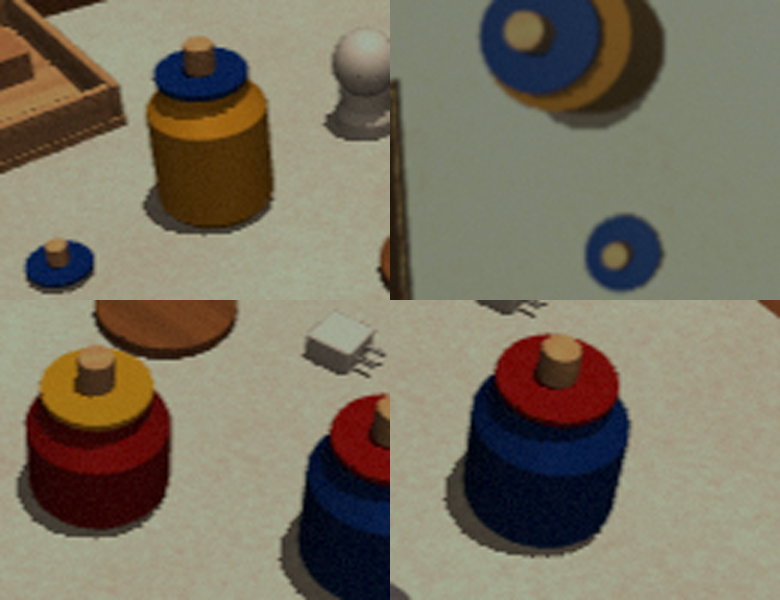

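The crop confirms it. The blue lid on the yellow jar is full size, with its flange wider than the jar's neck. The disc on the worktop is far smaller, so it is the look-alike. Knob-top heights of 0.185 and 0.167 agree with the text (0.188 and 0.168). I'll approach the blue lid.

Call:
drive_tool(series=[[[0,0,4],5],[[0,0,4],5],[[4,-4,0],5],[[4,-4,0],0],[[4,-4,0],0],[[4,-4,0],0],[[4,-4,0],0],[[4,-4,0],0],[[4,-4,0],0],[[4,-4,0],0]], hand=0, newtons=25)

```text
time: 1.35
ee_pos: [0.4899, 0.2802, 0.289]
eef_rot: [0.006, 1.0, -0.0, -0.0]
ft_force: [1.3, 1.4, -0.7]
width: 0.0872
grip_force: 0.0
```

```bash
cat >> h.py <<'E'
def wrist():
    from bench import r, vision
    from scipy.spatial.transform import Rotation as Ro
    s=r.read_state(); c=vision.camera("wrist"); M=np.eye(4); M[:3,:3]=Ro.from_quat(s["eef_rot"]).as_matrix(); M[:3,3]=s["ee_pos"]
    W=np.linalg.inv(M@c["mount"]); c["R"],c["t"]=W[:3,:3],W[:3,3]; c["ee"]=s["ee_pos"]; return c
E
python3 - <<'E'
from h import *
S=dict(np.load("side0.npz"));T=dict(np.load("top0.npz"))
c=wrist(); cv2.imwrite("pics/w1.png",c["color"][...,::-1]); np.savez("w1.npz",**c); print(c["ee"],c["mount"].round(3).tolist(),c["intrinsics"][0,0])
print("blue knob predicted px",proj(c,np.array([.491,.283,.187])))
print("yellow knob",tri((S,T),((252,202.7),(286.8,214.5))))
E
```

```text
[0.48992343 0.2802149  0.2889891 ] [[0.0, -0.955, -0.297, 0.082], [1.0, 0.001, -0.001, 0.0], [0.001, -0.297, 0.955, -0.174], [0.0, 0.0, 0.0, 1.0]] 336.6110347469178
blue knob predicted px [250.50138889 185.21577981]
yellow knob (array([ 0.47146395, -0.10346651,  0.14781194]), np.float64(0.4141026049073759))
```

View pics/w1.png

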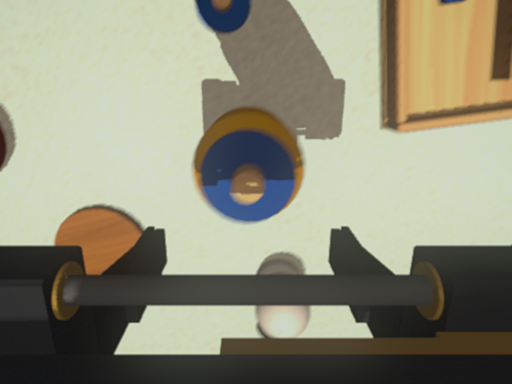

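The wrist picture shows the blue lid's knob at (249,183), against a predicted (250,185), so the two agree within 2 mm. The yellow knob measures 0.148 high, as expected. Descending onto the blue knob.

Call:
drive_tool(series=[[[0.1,0.3,-1.4],0],[[0,0,-1.4],0],[[0,0,-1.4],0],[[0,0,-1.4],0],[[0,0,-1.4],0],[[0,0,-1.4],0],[[0,0,-1.4],0],[[0,0,-1.4],0],[[0,0,-0.5],0],[[0,0,0],0]])

```text
time: 2.65
ee_pos: [0.4899, 0.2847, 0.172]
eef_rot: [0.006, 1.0, -0.0, -0.0]
ft_force: [-0.3, -0.2, -0.3]
width: 0.0872
grip_force: 0.0
```

Call:
drive_tool(series=[[[0,0,0],0],[[0,0,0],0],[[0,0,0],0],[[0,0,0],0],[[0,0,0],0],[[0,0,0],0],[[0,0,0],0],[[0,0,0],0],[[0,0,0],0],[[0,0,0],0]], hand=1, newtons=25)

```text
time: 3.9
ee_pos: [0.4899, 0.2848, 0.1721]
eef_rot: [0.006, 1.0, 0.0, -0.0]
ft_force: [0.3, -0.5, -1.3]
width: 0.0266
grip_force: 23.4
```

The opening reads 26.6 mm on a 30 mm knob, so I'll lift a little and look.

Call:
drive_tool(series=[[[0,0,0.3],0],[[0,0,0.5],0],[[0,0,1],0],[[0,0,1],0],[[0,0,1.2],0],[[0,0,1.5],0],[[0,0,1.5],0],[[0,0,1],0],[[0,0,0],0],[[0,0,0],0]])

```text
time: 5.15
ee_pos: [0.4897, 0.2846, 0.2516]
eef_rot: [0.006, 1.0, -0.0, -0.0]
ft_force: [0.2, -0.1, -1.7]
width: 0.027
grip_force: 23.3
```

Run:
```python
from h import *
from bench import vision
c=wrist(); s=vision.camera("side"); 
a=cv2.resize(s["color"][60:210,110:310,::-1],(400,300),interpolation=cv2.INTER_CUBIC); b=cv2.resize(c["color"][...,::-1],(400,300))
cv2.imwrite("pics/w2.png",np.hstack([a,b])); print(c["ee"])
```

```text
[0.48974617 0.28463507 0.25164673]
```

View pics/w2.png

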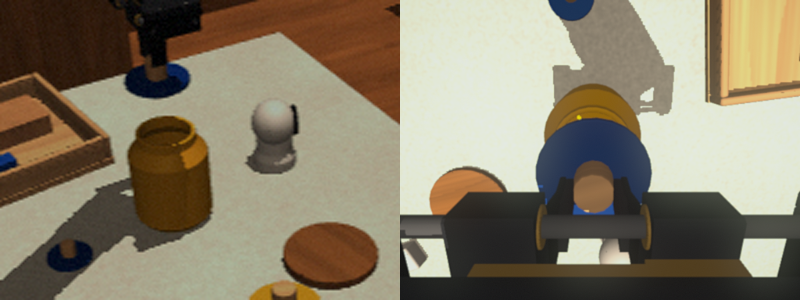

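The side picture shows the blue lid held level, clear of the jar. In the wrist picture the knob sticks out of the pads toward the base, around (594,185). I'll measure how far the lid is off the TCP, and the jar mouth as well.

```bash
cat >> h.py <<'E'
from scipy.optimize import least_squares
def fitcircle(c,pts,rad,z,x0):
    """centre (x,y) of a horizontal circle of given radius and height whose outline passes the pixels"""
    W=np.array([onplane(c,p,z)[:2] for p in pts])
    f=least_squares(lambda q:np.linalg.norm(W-q,axis=1)-rad,x0,loss="soft_l1",f_scale=.002); return f.x,np.sqrt(np.mean(f.fun**2))
def edge_top(m):   # uppermost mask pixel in each column
    xs=np.where(m.any(0))[0]; return np.array([(x,np.argmax(m[:,x])) for x in xs])
E
python3 - <<'E'
from h import *
from bench import vision
c=wrist(); T=vision.camera("top"); S=vision.camera("side"); np.savez("w3.npz",**c); np.savez("t3.npz",**T); np.savez("s3.npz",**S)
ee=c["ee"]
m=mask(c,"blue",(248,221),95); p=edge_top(m); p=p[p[:,1]<225]; print(len(p),p[0],p[-1],p[:,1].min())
for zz in (.018,.010): print("wrist flange",fitcircle(c,p,.046,ee[2]-.030+zz,ee[:2]))
m=mask(S,"blue",(188,98),28); a,b=hullc(m); print("side",a,b)
X=np.r_[ee[:2],ee[2]-.016]; print("pred side",proj(S,X),"shift per cm x",proj(S,X+[.01,0,0])-proj(S,X))
h=cv2.resize(c["color"][110:384,130:370,::-1],(525,600)); cv2.imwrite("pics/w3.png",h)
E
```

```text
51 [224 206] [274 219] 174
wrist flange (array([0.50735905, 0.29787837]), np.float64(0.005667936647439969))
wrist flange (array([0.5097177 , 0.29763348]), np.float64(0.005856970604812377))
side [198.80092593  96.87731481] (193, 92, 12, 12)
pred side [187.50144056  98.12150095] shift per cm x [ 3.28235138 -0.89908361]
```

View pics/w3.png

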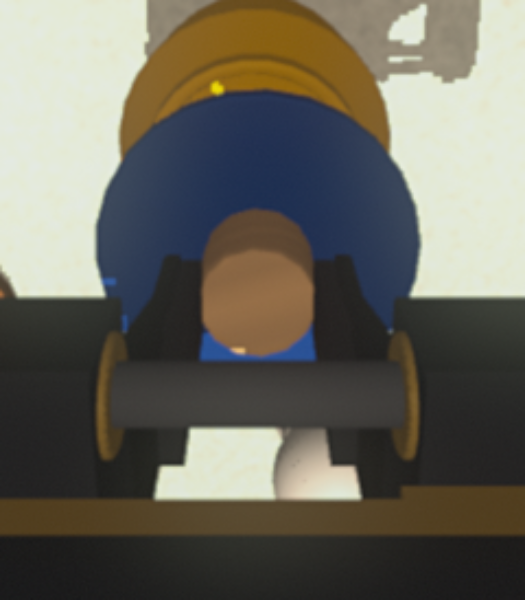

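The crop shows the flange outline: left (97,240), right (419,240), top (258,91). The knob's top face is centred at (258,300), sitting between the pads.

Run:
```python
from h import *
c=dict(np.load("w3.npz")); ee=c["ee"]; k=lambda x,y:(130+x/2.1875,110+y/2.19)
pts=[k(97,240),k(419,240),k(258,91),k(178,110),k(340,110)]
for zz in(.014,.018): print("flange",fitcircle(c,pts,.046,ee[2]-.030+zz,ee[:2]))
print("knob",onplane(c,k(258,300),ee[2]+.018), [onplane(c,k(x,300),ee[2]+.018)[1] for x in(202,314)],ee)
```

```text
flange (array([0.49084868, 0.28517319]), np.float64(0.0006072388152914232))
flange (array([0.49021181, 0.2852071 ]), np.float64(0.0011322560362770117))
knob [0.48804566 0.28515597 0.26950437] [np.float64(0.27198798243204236), np.float64(0.2983202346271877)] [0.48970952 0.28460921 0.25150437]
```

The lid is centred on the TCP within 2 mm, so the grasp is good and the width reading simply carries an offset. Carrying it to the board.

Call:
drive_tool(series=[[[1.5,-2.2,0],0],[[2.5,-3.7,0],0],[[2.5,-3.7,0],0],[[2.5,-3.7,0],0],[[2.5,-3.7,0],0],[[2.2,-3.3,0],0],[[1.4,-2.1,-2],0],[[0,0,-4],0],[[0,0,-4],0],[[0,0,-2],0]])

```text
time: 6.65
ee_pos: [0.6398, 0.0608, 0.1298]
eef_rot: [0.006, 1.0, -0.0, -0.002]
ft_force: [-0.6, -0.8, -1.9]
width: 0.0268
grip_force: 23.3
```

Run:
```python
from h import *
from bench import vision
c=wrist(); T=vision.camera("top"); S=vision.camera("side"); np.savez("w4.npz",**c); np.savez("t4.npz",**T); np.savez("s4.npz",**S); print(c["ee"])
a=cv2.resize(S["color"][80:230,120:320,::-1],(400,300),interpolation=cv2.INTER_CUBIC)
cv2.imwrite("pics/w4.png",np.hstack([a,cv2.resize(c["color"][...,::-1],(400,300))]))
```

```text
[0.63983696 0.06075693 0.12975108]
```

View pics/w4.png

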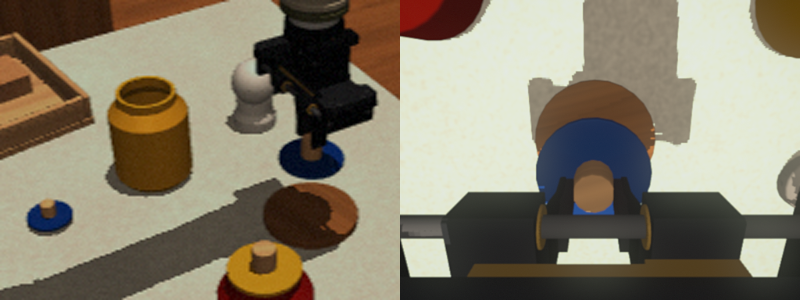

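The blue lid hangs over the board in both views. In the wrist picture the board outline around (594,135) is centred with the lid. Lowering gently.

Call:
drive_tool(series=[[[0,0,-1.5],0],[[0,0,-1.5],0],[[0,0,-1.5],0],[[0,0,-1.5],0],[[0,0,-1],0],[[0,0,-0.5],0],[[0,0,-0.2],0],[[0,0,-0.1],0],[[0,0,-0.1],0],[[0,0,0],0]])

```text
time: 8.05
ee_pos: [0.6411, 0.0608, 0.0533]
eef_rot: [0.006, 1.0, 0.0, 0.0]
ft_force: [0.7, -0.2, -2.1]
width: 0.0269
grip_force: 23.3
```

Call:
drive_tool(series=[[[0,0,-0.05],0],[[0,0,-0.05],0],[[0,0,-0.05],0],[[0,0,-0.05],0],[[0,0,-0.05],0],[[0,0,0],0],[[0,0,0],0],[[0,0,0],0],[[0,0,0],0],[[0,0,0],0]])

```text
time: 9.3
ee_pos: [0.641, 0.0607, 0.0507]
eef_rot: [0.006, 1.0, 0.0, 0.0]
ft_force: [0.5, 0.6, -1.6]
width: 0.0267
grip_force: 23.3
```

Call:
drive_tool(series=[[[0,0,-0.1],0],[[0,0,-0.05],0],[[0,0,-0.05],0],[[0,0,-0.05],0],[[0,0,-0.05],0],[[0,0,-0.05],0],[[0,0,0],0],[[0,0,0],0],[[0,0,0],0],[[0,0,0],0]])

```text
time: 10.55
ee_pos: [0.641, 0.0608, 0.0472]
eef_rot: [0.006, 1.0, 0.0, 0.0]
ft_force: [-0.7, 0.3, -0.2]
width: 0.0268
grip_force: 23.6
```

The weight is coming off, so this is contact. One small press and then release.

Call:
drive_tool(series=[[[0,0,-0.05],0],[[0,0,-0.05],0],[[0,0,0],0],[[0,0,0],0],[[0,0,0],0],[[0,0,0],0],[[0,0,0],0],[[0,0,0],0],[[0,0,0],0],[[0,0,0],0]])

```text
time: 11.8
ee_pos: [0.641, 0.0609, 0.047]
eef_rot: [0.006, 1.0, 0.0, 0.0]
ft_force: [-5.3, 0.5, 7.5]
width: 0.0269
grip_force: 24.9
```

Call:
drive_tool(series=[[[0,0,0],0],[[0,0,0],0],[[0,0,0],0],[[0,0,0],0],[[0,0,0],0],[[0,0,0],0],[[0,0,0],0],[[0,0,0],0],[[0,0,0],0],[[0,0,0],0]], hand=0)

```text
time: 13.05
ee_pos: [0.641, 0.0608, 0.0462]
eef_rot: [0.006, 1.0, 0.0, -0.0]
ft_force: [-0.3, -0.4, 0.2]
width: 0.0871
grip_force: 0.0
```

Call:
drive_tool(series=[[[0,0,2],0],[[0,0,4],0],[[0,0,5],0],[[0,0,5],0],[[-3,-3,1],0],[[-4,-4,0],0],[[-4,-4,0],0],[[-4,-3.5,0],0],[[-2,-1.9,0],0],[[0,0,0],0]])

```text
time: 14.3
ee_pos: [0.4701, -0.1051, 0.2179]
eef_rot: [0.008, 1.0, 0.001, 0.001]
ft_force: [0.5, -0.9, -0.2]
width: 0.0872
grip_force: 0.0
```

Run:
```python
from h import *
c=wrist(); print(c["ee"]); print("knob pred",proj(c,np.array([.4715,-.1035,.148])),"flange pred",proj(c,np.array([.4715,-.1035,.118])))
np.savez("w5.npz",**c); cv2.imwrite("pics/w5.png",c["color"][...,::-1])
```

```text
[ 0.47012689 -0.10508967  0.21789675]
knob pred [249.18413715 197.36380389] flange pred [248.99473444 185.96007674]
```

View pics/w5.png

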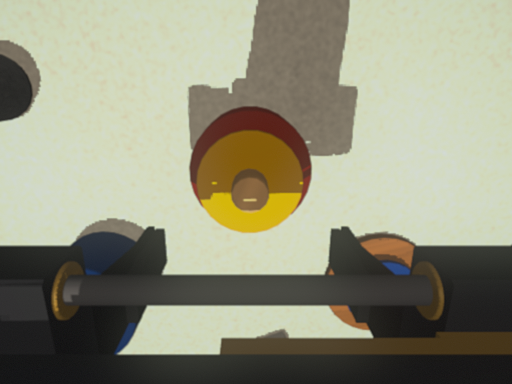

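The wrist picture shows the yellow lid with its knob at (250,193), against a predicted (249,197), so it agrees within about 3 mm. Descending and gripping.

Call:
drive_tool(series=[[[0,0.2,-1.2],0],[[0,0,-1.2],0],[[0,0,-1.2],0],[[0,0,-1.2],0],[[0,0,-1.2],0],[[0,0,-1.2],0],[[0,0,-1],0],[[0,0,-0.4],0],[[0,0,0],0],[[0,0,0],0]])

```text
time: 15.6
ee_pos: [0.4713, -0.1013, 0.1305]
eef_rot: [0.006, 1.0, 0.0, 0.0]
ft_force: [0.4, -0.1, 0.1]
width: 0.0872
grip_force: 0.0
```

Call:
drive_tool(series=[[[0,0,0],0],[[0,0,0],0],[[0,0,0],0],[[0,0,0],0],[[0,0,0],0],[[0,0,0],0],[[0,0,0],0],[[0,0,0],0],[[0,0,0],0],[[0,0,0],0]], hand=1)

```text
time: 16.85
ee_pos: [0.471, -0.1014, 0.1302]
eef_rot: [0.006, 1.0, -0.0, -0.0]
ft_force: [-0.2, -1.6, -0.3]
width: 0.0273
grip_force: 25.0
```

Call:
drive_tool(series=[[[0,0,0.3],0],[[0,0,0.7],0],[[0,0,1.5],0],[[0,0,2.5],0],[[0,0,3],0],[[0,0,3],0],[[0,2,1],0],[[0,4,0],0],[[0,4,0],0],[[0,4,0],0]])

```text
time: 18.1
ee_pos: [0.471, 0.04, 0.2514]
eef_rot: [0.006, 1.0, 0.0, 0.001]
ft_force: [-0.2, 0.2, -1.9]
width: 0.0277
grip_force: 25.0
```

Call:
drive_tool(series=[[[0.3,4,0],0],[[0.3,4,0],0],[[0.3,4,0],0],[[0.4,4,0],0],[[0.3,4,0],0],[[0.3,3,0],0],[[0,1.5,0],0],[[0,0.1,0],0],[[0,0,0],0],[[0,0,0],0]])

```text
time: 19.35
ee_pos: [0.4903, 0.2835, 0.2505]
eef_rot: [0.007, 1.0, 0.0, 0.0]
ft_force: [0.0, -0.7, -1.9]
width: 0.0276
grip_force: 25.0
```

Run:
```python
from h import *
from bench import vision
c=wrist(); S=vision.camera("side");T=vision.camera("top"); np.savez("w6.npz",**c); print(c["ee"]); np.savez("t6.npz",**T); np.savez("s6.npz",**S)
a=cv2.resize(S["color"][70:220,100:300,::-1],(400,300),interpolation=cv2.INTER_CUBIC); b=cv2.resize(c["color"][60:260,115:382,::-1],(400,300),interpolation=cv2.INTER_CUBIC)
d=cv2.resize(T["color"][120:270,40:240,::-1],(400,300),interpolation=cv2.INTER_CUBIC); e=cv2.resize(T["color"][160:280,220:380,::-1],(400,300),interpolation=cv2.INTER_CUBIC)
cv2.imwrite("pics/w6.png",np.vstack([np.hstack([a,b]),np.hstack([d,e])]))
```

```text
[0.49031593 0.2834796  0.25049069]
```

View pics/w6.png

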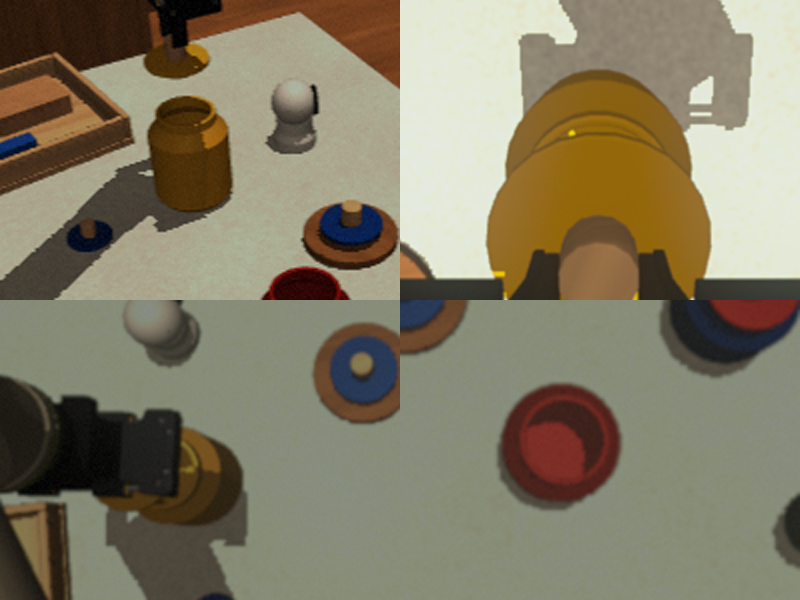

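The side picture shows the yellow jar's mouth centred at crop (186,113), with the lid hanging level above it. In the top view the red jar's mouth is centred near crop (557,445). Blue rests on the board. Checking the numbers.

Run:
```python
from h import *
c=dict(np.load("w6.npz"));S=dict(np.load("s6.npz"));T=dict(np.load("t6.npz")); ee=c["ee"]
sp=lambda x,y:(100+x/2,70+y/2); wp=lambda x,y:(115+(x-400)/1.498,60+y/1.5); tp=lambda x,y:(220+(x-400)/2.5,160+(y-300)/2.5)
print("yjar rim side", onplane(S,sp(186,113),.150), "ends",onplane(S,sp(155,113),.15)[:2],onplane(S,sp(217,113),.15)[:2])
pts=[wp(487,232),wp(711,232),wp(599,134),wp(540,150),wp(660,150)]
print("ylid",fitcircle(c,pts,.046,ee[2]-.03+.016,ee[:2]))
print("yjar belly wrist sides y",onplane(c,wp(506,165),.10),onplane(c,wp(692,165),.10))
print("rjar top", onplane(T,tp(557,443),.11), onplane(T,tp(606,443),.11), onplane(T,tp(508,443),.11))
```

```text
yjar rim side [0.490921   0.27069566 0.15      ] ends [0.45237175 0.29393885] [0.52945564 0.24746127]
ylid (array([0.48997589, 0.28403855]), np.float64(0.0004182734993911578))
yjar belly wrist sides y [0.48936886 0.22232795 0.1       ] [0.49099426 0.3456976  0.1       ]
rjar top [ 0.46668026 -0.09624281  0.11      ] [ 0.46654841 -0.14352575  0.11      ] [ 0.46681211 -0.0489614   0.11      ]
```

The lid and the jar's belly are both centred at y = 0.284. Relative to the earlier blue flange, the mouth sits where it should. Lowering.

Call:
drive_tool(series=[[[0,0,-1],0],[[0,0,-1.2],0],[[0,0,-1.2],0],[[0,0,-1.2],0],[[0,0,-1.2],0],[[0,0,-0.8],0],[[0,0,-0.3],0],[[0,0,-0.1],0],[[0,0,0],0],[[0,0,0],0]])

```text
time: 20.75
ee_pos: [0.4901, 0.2849, 0.1805]
eef_rot: [0.006, 1.0, 0.0, 0.0]
ft_force: [-0.1, 0.9, -1.9]
width: 0.0277
grip_force: 25.0
```

Call:
drive_tool(series=[[[0,0,-0.1],0],[[0,0,-0.1],0],[[0,0,-0.1],0],[[0,0,-0.1],0],[[0,0,-0.1],0],[[0,0,-0.1],0],[[0,0,0],0],[[0,0,0],0],[[0,0,0],0],[[0,0,0],0]])

```text
time: 22.0
ee_pos: [0.49, 0.2848, 0.1742]
eef_rot: [0.006, 1.0, 0.0, 0.0]
ft_force: [-0.6, -0.6, -1.9]
width: 0.0278
grip_force: 25.0
```

Plug inside the mouth with no contact yet. The last millimetres now.

Call:
drive_tool(series=[[[0,0,-0.1],0],[[0,0,-0.05],0],[[0,0,-0.05],0],[[0,0,-0.05],0],[[0,0,-0.05],0],[[0,0,0],0],[[0,0,0],0],[[0,0,0],0],[[0,0,0],0],[[0,0,0],0]])

```text
time: 23.25
ee_pos: [0.49, 0.2848, 0.1712]
eef_rot: [0.006, 1.0, 0.0, 0.0]
ft_force: [0.5, 0.4, -1.4]
width: 0.0273
grip_force: 25.0
```

Call:
drive_tool(series=[[[0,0,-0.05],0],[[0,0,-0.05],0],[[0,0,-0.05],0],[[0,0,0],0],[[0,0,0],0],[[0,0,0],0],[[0,0,0],0],[[0,0,0],0],[[0,0,0],0],[[0,0,0],0]])

```text
time: 24.5
ee_pos: [0.4902, 0.2848, 0.1702]
eef_rot: [0.006, 1.0, 0.0, 0.0]
ft_force: [0.2, -1.5, 5.2]
width: 0.0279
grip_force: 25.0
```

Seated: contact at the expected height. Releasing and moving to the red lid.

Call:
drive_tool(series=[[[0,0,0],0],[[0,0,0],0],[[0,0,0],0],[[0,0,0],0],[[0,0,0],0],[[0,0,0],0],[[0,0,1],0],[[0,0,2],0],[[0,0,3],0],[[0,0,2],0]], hand=0)

```text
time: 25.75
ee_pos: [0.4903, 0.285, 0.252]
eef_rot: [0.006, 1.0, 0.001, 0.001]
ft_force: [-0.2, -0.3, -0.3]
width: 0.0868
grip_force: 0.0
```

Call:
drive_tool(series=[[[0.5,-3,0],0],[[1.2,-5,0],0],[[1.2,-5,0],0],[[1.2,-5,0],0],[[1.2,-5,0],0],[[1.2,-5,0],0],[[1.2,-5,0],0],[[1.2,-5,0],0],[[1.2,-5,0],0],[[1.2,-5,0],0]])

```text
time: 27.0
ee_pos: [0.6034, -0.1967, 0.2506]
eef_rot: [0.006, 1.0, 0.0, 0.001]
ft_force: [0.9, 0.3, -0.2]
width: 0.0869
grip_force: 0.0
```

Call:
drive_tool(series=[[[0.9,-4,0],0],[[0.9,-3,0],0],[[0,-2,0],0],[[0,0,0],0],[[0,0,0],0],[[0,0,0],0],[[0,0,0],0],[[0,0,0],0],[[0,0,0],0],[[0,0,0],0]])

```text
time: 28.25
ee_pos: [0.621, -0.2853, 0.2497]
eef_rot: [0.006, 1.0, 0.0, -0.0]
ft_force: [0.4, -0.2, -0.2]
width: 0.0868
grip_force: 0.0
```

Run:
```python
from h import *
from bench import vision
c=wrist(); S=vision.camera("side");T=vision.camera("top"); print(c["ee"]); print("knob pred",proj(c,np.array([.621,-.285,.168])),"flange pred",proj(c,np.array([.621,-.285,.138])))
np.savez("w7.npz",**c)
a=cv2.resize(S["color"][80:230,110:310,::-1],(400,300),interpolation=cv2.INTER_CUBIC)
cv2.imwrite("pics/w7.png",np.hstack([cv2.resize(c["color"][...,::-1],(400,300)),a]))
```

```text
[ 0.62096258 -0.28526736  0.24966471]
knob pred [247.53080057 191.27505437] flange pred [247.54229706 180.95663573]
```

View pics/w7.png

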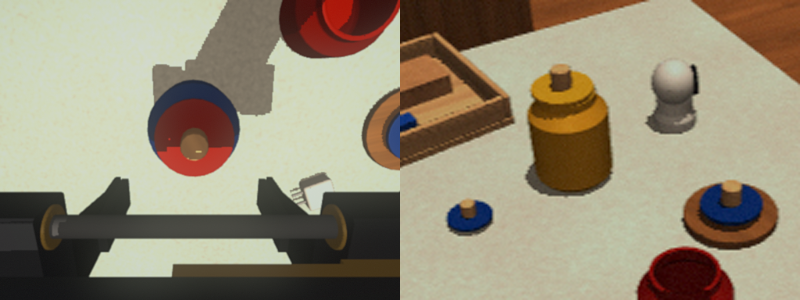

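The side picture shows the yellow lid seated on its jar and blue on the board. In the wrist picture the red knob is at full-size (248,187), against a predicted (248,191), so about 3 mm short in x. Descending with a small correction.

Call:
drive_tool(series=[[[-0.2,0.1,-1.4],0],[[0,0,-1.4],0],[[0,0,-1.4],0],[[0,0,-1.4],0],[[0,0,-1.4],0],[[0,0,-1.4],0],[[0,0,-1],0],[[0,0,-0.5],0],[[0,0,0],0],[[0,0,0],0]])

```text
time: 29.65
ee_pos: [0.6192, -0.2844, 0.1512]
eef_rot: [0.006, 1.0, -0.0, 0.0]
ft_force: [0.4, 0.6, 0.1]
width: 0.0874
grip_force: 0.0
```

Call:
drive_tool(series=[[[0,0,0],0],[[0,0,0],0],[[0,0,0],0],[[0,0,0],0],[[0,0,0],0],[[0,0,0],0],[[0,0,0],0],[[0,0,0],0],[[0,0,0],0],[[0,0,0],0]], hand=1)

```text
time: 30.9
ee_pos: [0.619, -0.2843, 0.1507]
eef_rot: [0.006, 1.0, 0.0, -0.0]
ft_force: [-0.2, -0.1, 0.4]
width: 0.0277
grip_force: 25.0
```

Call:
drive_tool(series=[[[0,0,0.3],0],[[0,0,0.7],0],[[0,0,1.5],0],[[0,0,2.5],0],[[0,0,3],0],[[0,0,2],0],[[0,0,0],0],[[0,0,0],0],[[0,0,0],0],[[0,0,0],0]])

```text
time: 32.15
ee_pos: [0.6187, -0.2841, 0.25]
eef_rot: [0.006, 1.0, 0.0, -0.001]
ft_force: [-0.2, -0.6, -1.6]
width: 0.0276
grip_force: 25.0
```

Call:
drive_tool(series=[[[-1.5,2,0],0],[[-3,3.5,0],0],[[-3,3.5,0],0],[[-3,3.5,0],0],[[-3,3.5,0],0],[[-1.4,2.3,0],0],[[0,0,-1],0],[[0,0,-2],0],[[0,0,-1],0],[[0,0,0],0]])

```text
time: 33.4
ee_pos: [0.4697, -0.1018, 0.2099]
eef_rot: [0.006, 1.0, -0.0, -0.001]
ft_force: [0.6, -0.5, -1.5]
width: 0.0274
grip_force: 25.0
```

Run:
```python
from h import *
from bench import vision
c=wrist(); S=vision.camera("side"); print(c["ee"]); np.savez("w8.npz",**c); np.savez("s8.npz",**S)
a=cv2.resize(S["color"][130:280,180:380,::-1],(400,300),interpolation=cv2.INTER_CUBIC); b=cv2.resize(c["color"][60:260,115:382,::-1],(400,300),interpolation=cv2.INTER_CUBIC)
cv2.imwrite("pics/w8.png",np.hstack([a,b]))
```

```text
[ 0.46965167 -0.10178228  0.20991887]
```

View pics/w8.png

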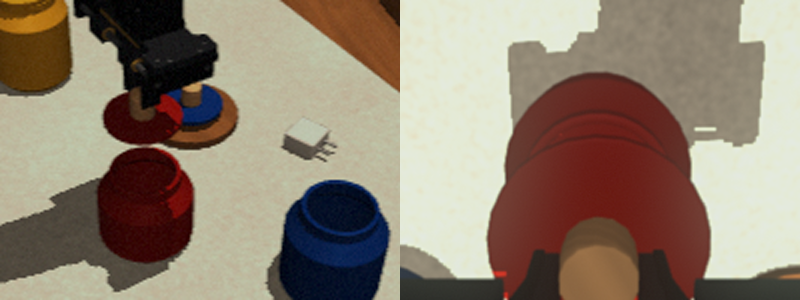

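The wrist picture shows the lid (488–711) and the jar belly (506–692) sharing centre column 599. The belly, rim and lid tops at rows 72, 111 and 136 match the yellow fit at the same height gap. Lowering.

Call:
drive_tool(series=[[[0,0,-1],0],[[0,0,-1.2],0],[[0,0,-1.2],0],[[0,0,-1.2],0],[[0,0,-1.2],0],[[0,0,-0.8],0],[[0,0,-0.3],0],[[0,0,-0.1],0],[[0,0,0],0],[[0,0,0],0]])

```text
time: 34.75
ee_pos: [0.4702, -0.1013, 0.141]
eef_rot: [0.006, 1.0, 0.0, 0.0]
ft_force: [-0.2, 1.2, -2.3]
width: 0.0278
grip_force: 25.0
```

Call:
drive_tool(series=[[[0,0,-0.1],0],[[0,0,-0.1],0],[[0,0,-0.1],0],[[0,0,-0.1],0],[[0,0,-0.1],0],[[0,0,-0.1],0],[[0,0,0],0],[[0,0,0],0],[[0,0,0],0],[[0,0,0],0]])

```text
time: 36.0
ee_pos: [0.47, -0.1013, 0.1347]
eef_rot: [0.006, 1.0, 0.0, 0.0]
ft_force: [-0.6, -0.1, -1.9]
width: 0.0275
grip_force: 25.0
```

Call:
drive_tool(series=[[[0,0,-0.05],0],[[0,0,-0.05],0],[[0,0,-0.05],0],[[0,0,-0.05],0],[[0,0,0],0],[[0,0,0],0],[[0,0,0],0],[[0,0,0],0],[[0,0,0],0],[[0,0,0],0]])

```text
time: 37.25
ee_pos: [0.47, -0.1012, 0.1327]
eef_rot: [0.006, 1.0, 0.0, -0.0]
ft_force: [-0.2, -0.3, -1.1]
width: 0.0278
grip_force: 25.0
```

Call:
drive_tool(series=[[[0,0,-0.05],0],[[0,0,-0.05],0],[[0,0,-0.05],0],[[0,0,-0.05],0],[[0,0,-0.05],0],[[0,0,0],0],[[0,0,0],0],[[0,0,0],0],[[0,0,0],0],[[0,0,0],0]])

```text
time: 38.5
ee_pos: [0.4701, -0.1013, 0.1305]
eef_rot: [0.006, 1.0, 0.0, 0.0]
ft_force: [-3.1, -0.2, 6.2]
width: 0.0276
grip_force: 25.0
```

Seated at the expected height. Releasing and going back for the blue lid on the board.

Call:
drive_tool(series=[[[0,0,0],0],[[0,0,0],0],[[0,0,0],0],[[0,0,0],0],[[0,0,0],0],[[0,0,0],0],[[0,0,1],0],[[0,0,2],0],[[0,0,3],0],[[0,0,3],0]], hand=0)

```text
time: 39.75
ee_pos: [0.47, -0.1013, 0.2218]
eef_rot: [0.006, 1.0, 0.0, 0.0]
ft_force: [0.5, -0.8, -0.0]
width: 0.0865
grip_force: 0.0
```

Call:
drive_tool(series=[[[2,2,0],0],[[4,4,0],0],[[4,4,0],0],[[4,3.5,0],0],[[3.1,2.7,0],0],[[0,0,-2],0],[[0,0,-3],0],[[0,0,-2],0],[[0,0,0],0],[[0,0,0],0]])

```text
time: 41.0
ee_pos: [0.6416, 0.0608, 0.1516]
eef_rot: [0.006, 1.0, 0.0, 0.001]
ft_force: [0.4, -0.1, 0.8]
width: 0.0868
grip_force: 0.0
```

Run:
```python
from h import *
from bench import vision
c=wrist(); S=vision.camera("side"); T=vision.camera("top"); print(c["ee"]); print("knob pred",proj(c,np.array([.641,.061,.063])))
np.savez("w9.npz",**c);np.savez("s9.npz",**S);np.savez("t9.npz",**T)
a=cv2.resize(S["color"][90:330,170:490,::-1],(400,300),interpolation=cv2.INTER_CUBIC)
t=cv2.resize(T["color"][110:230,250:410,::-1],(400,300),interpolation=cv2.INTER_CUBIC)
cv2.imwrite("pics/w9.png",np.vstack([np.hstack([cv2.resize(c["color"][...,::-1],(400,300)),a]),np.hstack([t,t*0])]))
```

```text
[0.64158848 0.06078198 0.15162056]
knob pred [247.43988588 187.80037405]
```

View pics/w9.png

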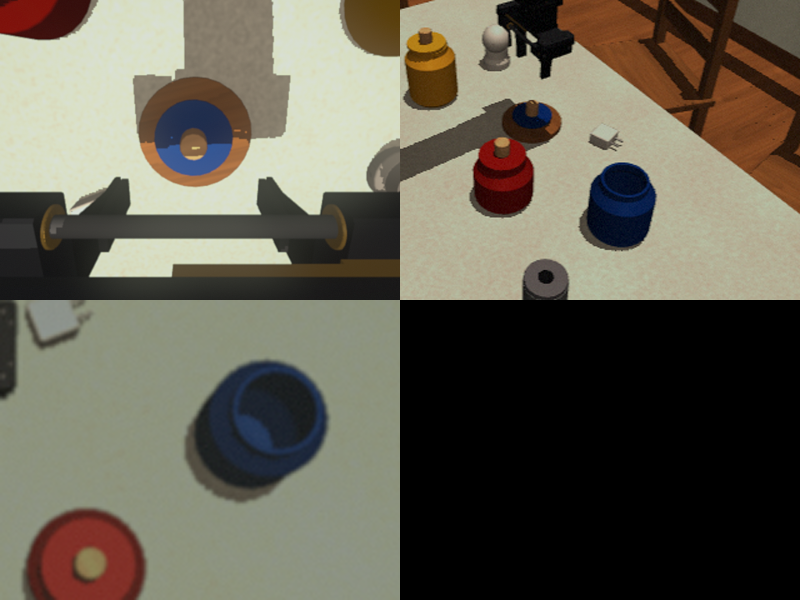

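The blue lid is on the board, its knob at full-size wrist (248,186) against a predicted (247,188). The red lid is seated. The open blue jar's mouth is in the top crop at (279,409). Gripping blue.

Call:
drive_tool(series=[[[0,0,-1.4],0],[[0,0,-1.5],0],[[0,0,-1.5],0],[[0,0,-1.5],0],[[0,0,-1.5],0],[[0,0,-1.5],0],[[0,0,-1],0],[[0,0,-0.5],0],[[0,0,0],0],[[0,0,0],0]])

```text
time: 42.4
ee_pos: [0.6414, 0.0608, 0.0467]
eef_rot: [0.006, 1.0, 0.0, 0.0]
ft_force: [-0.2, 0.0, -0.6]
width: 0.0872
grip_force: 0.0
```

Call:
drive_tool(series=[[[0,0,0],0],[[0,0,0],0],[[0,0,0],0],[[0,0,0],0],[[0,0,0],0],[[0,0,0],0],[[0,0,0],0],[[0,0,0],0],[[0,0,0],0],[[0,0,0],0]], hand=1)

```text
time: 43.65
ee_pos: [0.641, 0.0609, 0.0462]
eef_rot: [0.006, 1.0, 0.0, -0.0]
ft_force: [-0.2, 0.8, -1.1]
width: 0.0277
grip_force: 25.0
```

Call:
drive_tool(series=[[[0,0,0.3],0],[[0,0,1],0],[[0,0,3],0],[[0,0,4],0],[[0,0,4],0],[[0,0,4],0],[[0,0,2],0],[[0,-2,0],0],[[0,-4,0],0],[[0,-4,0],0]])

```text
time: 44.9
ee_pos: [0.6401, -0.042, 0.228]
eef_rot: [0.006, 1.0, -0.0, -0.001]
ft_force: [0.2, -0.8, -2.0]
width: 0.0275
grip_force: 25.0
```

Run:
```python
from h import *
T=dict(np.load("t9.npz")); k=lambda x,y:(250+x/2.5,110+(y-300)/2.5)
print(onplane(T,k(279,409),.13), fitcircle(T,[k(232,409),k(327,409),k(279,363),k(279,455)],.044,.13,[.62,-.285]))
```

```text
[ 0.61820942 -0.28659631  0.13      ] (array([ 0.6184686 , -0.28705348]), np.float64(0.0015987868975749124))
```

Call:
drive_tool(series=[[[-0.4,-4,0],0],[[-0.4,-4,0],0],[[-0.4,-4,0],0],[[-0.4,-4,0],0],[[-0.4,-4,0],0],[[-0.2,-2.5,0],0],[[0,-1.5,0],0],[[0,-0.4,0.2],0],[[0,0,0],0],[[0,0,0],0]])

```text
time: 46.15
ee_pos: [0.6194, -0.2819, 0.2312]
eef_rot: [0.005, 1.0, 0.0, 0.0]
ft_force: [-0.6, 0.0, -3.7]
width: 0.0273
grip_force: 25.0
```

Run:
```python
from h import *
c=wrist(); print(c["ee"]); np.savez("w10.npz",**c)
cv2.imwrite("pics/w10.png",cv2.resize(c["color"][60:260,115:382,::-1],(400,300),interpolation=cv2.INTER_CUBIC))
```

```text
[ 0.61943134 -0.28191852  0.23117349]
```

View pics/w10.png

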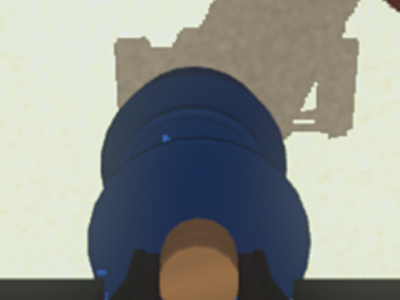

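The wrist picture shows the lid centred at column 199 and the jar belly at 194.5. The rim at row 106 is slightly high compared with the earlier fits, so the jar lies about 3 mm toward −y and 2 mm toward −x. Correcting while lowering.

Call:
drive_tool(series=[[[-0.2,-0.3,-1],0],[[0,0,-1.2],0],[[0,0,-1.2],0],[[0,0,-1.2],0],[[0,0,-1.2],0],[[0,0,-0.8],0],[[0,0,-0.3],0],[[0,0,-0.1],0],[[0,0,0],0],[[0,0,0],0]])

```text
time: 47.45
ee_pos: [0.6171, -0.2864, 0.1616]
eef_rot: [0.006, 1.0, -0.0, 0.0]
ft_force: [0.0, 0.1, -2.3]
width: 0.0274
grip_force: 25.0
```

Call:
drive_tool(series=[[[0,0,-0.1],0],[[0,0,-0.1],0],[[0,0,-0.1],0],[[0,0,-0.1],0],[[0,0,-0.1],0],[[0,0,-0.1],0],[[0,0,0],0],[[0,0,0],0],[[0,0,0],0],[[0,0,0],0]])

```text
time: 48.7
ee_pos: [0.617, -0.2863, 0.1552]
eef_rot: [0.006, 1.0, 0.0, 0.0]
ft_force: [0.2, 0.9, -1.6]
width: 0.0276
grip_force: 25.0
```

Call:
drive_tool(series=[[[0,0,-0.05],0],[[0,0,-0.05],0],[[0,0,-0.05],0],[[0,0,-0.05],0],[[0,0,-0.05],0],[[0,0,0],0],[[0,0,0],0],[[0,0,0],0],[[0,0,0],0],[[0,0,0],0]])

```text
time: 49.95
ee_pos: [0.617, -0.2863, 0.1527]
eef_rot: [0.006, 1.0, 0.0, -0.0]
ft_force: [-0.1, 0.1, -1.2]
width: 0.0274
grip_force: 25.0
```

Call:
drive_tool(series=[[[0,0,-0.05],0],[[0,0,-0.05],0],[[0,0,-0.05],0],[[0,0,-0.05],0],[[0,0,0],0],[[0,0,0],0],[[0,0,0],0],[[0,0,0],0],[[0,0,0],0],[[0,0,0],0]])

```text
time: 51.2
ee_pos: [0.6171, -0.2863, 0.1511]
eef_rot: [0.006, 1.0, 0.0, 0.0]
ft_force: [-3.5, 2.2, 6.0]
width: 0.0274
grip_force: 25.0
```

Seated at 0.151 as expected. Releasing and backing off upward.

Call:
drive_tool(series=[[[0,0,0],0],[[0,0,0],0],[[0,0,0],0],[[0,0,0],0],[[0,0,0],0],[[0,0,0],0],[[0,0,1],0],[[0,0,2],0],[[0,0,3],0],[[0,0,3],0]], hand=0)

```text
time: 52.45
ee_pos: [0.6171, -0.2865, 0.2434]
eef_rot: [0.006, 1.0, -0.0, 0.001]
ft_force: [-0.1, -0.6, 0.5]
width: 0.0869
grip_force: 0.0
```

Call:
drive_tool(series=[[[0,0,3],0],[[0,3,0],0],[[0,4,0],0],[[0,4,0],0],[[0,4,0],0],[[0,4,0],0],[[0,2,0],0],[[0,0,0],0],[[0,0,0],0],[[0,0,0],0]])

```text
time: 53.7
ee_pos: [0.6169, -0.0783, 0.2708]
eef_rot: [0.007, 1.0, -0.0, -0.0]
ft_force: [-0.3, -0.1, 0.1]
width: 0.0872
grip_force: 0.0
```

Run:
```python
from h import *
from bench import vision
S=vision.camera("side");T=vision.camera("top")
cv2.imwrite("pics/end.png",np.vstack([np.hstack([S["color"][90:350,130:430,::-1],T["color"][90:350,70:430,::-1]])]))
```

```text
(no output)
```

View pics/end.png

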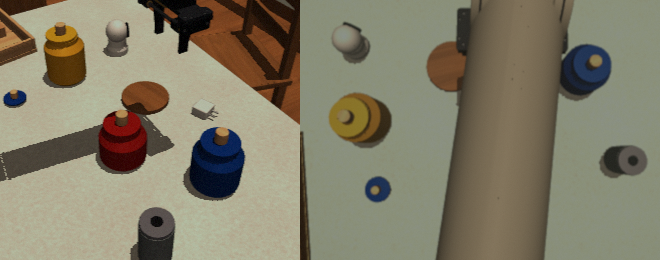

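All three jars carry the lid of their own colour, level and seated: yellow at (62,35), red at (122,120) and blue at (220,138) in the side half. The board is empty and the bystanders have not moved.

```bash
python3 -c "
from bench import r
print(r.close_job())"
```

```text
the job is handed in; nothing more can be done
None
```

The job is handed in: each jar is closed by the lid of its own colour, the blue lid having rested on the board during the swap, and the last pictures show all three level and seated with the camera, speaker and adapter where they were; the judge's result was not shown.

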